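Lock the jig and hold the hidden bolt head

ROBOT

A 6-joint arm with a two-finger parallel gripper is mounted at the origin on the work surface. World frame = base frame: x ahead of the robot, y to its left, z up, the work surface at z = 0. Lengths are in mm, angles in rad, forces in N, time in s.
With the tool pointing down it reaches from about 350 to 975 mm from the base axis. Payload 7.1 kg.
Tool frame: the origin (TCP) lies between the finger pads; the fingertips stand 19 mm ahead of it and the grasp point (between the pads) is the TCP (ctrl.finger_overhang is the distance from the TCP to the fingertips, in mm); z points along the fingers, y is the line along which they close (so a half turn about z gives the same grasp; the last joint's range is limited). The gripper opens to 88 mm and grips with 3 to 60 N. Pads are 20 mm wide; open, the fingers measure 115 mm over their backs; the gripper's body (75 mm by 178 mm) begins 61 mm behind the grasp point.
Start: joints at [1.139, 0.423, 1.63, -0, 1.089, -0.019], TCP at [250.702, 572.497, 241.675] pointing down, gripper open.
Joint ranges: [-3, 3], [-0.9, 2.11], [0.09, 2.58], [-1.31, 4.45], [0.11, 2.69], [-2.54, 2.54]. Speed limits (rad/s): [2.39, 2.39, 3.01, 3.14, 3.14, 3.14].

INTERFACE

Orientations are given as a rotation vector (axis times angle).
In Python, from workcell import ctrl gives the robot as it stands. The module is installed in compiled form; this text tells all that it offers.
- The arm moves only by the tool arm_command, never from a script. Its argument "rows" is one flat list of numbers, 7 for each row, row after row: the turn, a rotation vector about the tool's x, y, z scaled (see below), then the shift along the tool's x, y, z scaled (see below), then the opening, from -1 (shut) to 1 (fully open). A call has 1 to 5 rows; each row is the pose to reach, as a shift and turn from the pose commanded when the call began, along the tool's axes at that moment, turning the shorter way round; what a row does not reach only later rows make up. The controller multiplies each number of a shift by 80 mm and each number of a turn by 180 degrees. A row lasts 1/10 s, in which the tool goes at most 50 mm and 8.59 degrees, less where a joint would pass 70% of its speed; a pose out of reach is approached as far as the arm can. A call with a number of a shift or a turn outside -1 to 1 is refused whole. A call with a gripper value outside its range is refused whole. The fingers move at their own pace and stop on an object; the grip force is fixed at half the most. Time passes only in rows, so rows that repeat a pose let the fingers close. It gives the time, the measured TCP pose, the force, the opening and the grip force at its end, in the units of the state.
- ctrl.get_obs(): the state, without advancing time (a new reading comes with each control period).
- ctrl.get_image(name): name is "side" or "top" or "wrist"; returns (picture, depth): 420x560x3 uint8, red, green, blue; 420x560 float32, mm along the optical axis (not along the pixel's ray), 0 where there is no reading.
- ctrl.camera_params(name): a dict with "camera_matrix" (3x3 intrinsics, pixels), "k1" (the pictures are not rectified: a ray, as slopes to the right and down, at radius r is drawn at 1 + k1 r^2 times it, then the intrinsics apply), "world_to_cam" (4x4, takes a point from world to camera coordinates); the wrist camera has in their place "tool_from_camera" (4x4, takes a point from camera to tool coordinates, whose origin is the TCP and whose axes are the flange's). Camera axes: x right, y down, z forward; pixel columns grow to the right and rows downward; lengths in mm; the calibration is good to about 2 mm. A picture is of the moment at which its call begins: read the wrist's pose just before it. camera_params takes no time and is no camera call.
- ctrl.close_job(): hands the job in; it is judged then, once.
The state is a dict: "t": time; "qpos": joint angles; "qvel": joint speeds; "joint_torque": joint torques, N m; "ee_pos": TCP position; "orientation": TCP orientation; "ft_force": force on the tool from outside, world axes, zero at the start; "moment": the same for the moment, N m; "width": finger opening in mm; "grasp_force": force on a finger pad.
Only numpy, scipy, OpenCV 4.12 (cv2) and the standard library are available. Lean on these libraries where they do the work, as an engineer would, in place of code of your own. Each camera call takes 0.05 s, during which the arm holds its last target. There are 200 camera calls.

TASK

Lock the assembly jig by pushing the square locking plug fully home into the jig's square socket, and let go of it. Then reach down into the narrow gap behind the jig's upright bracket, grasp the hidden hexagonal bolt head between the fingers and hold it from turning, so that the spanner on the front nut stops sinking. Finish while still gripping the bolt head, with the plug still home; leave the carton, the bottle, the stack of covers and the parts box where they are.

Things in the scene. Friction and masses are not known exactly. Their poses are not given: they have to be found in the camera images.
- plug: Loose steel locking plug, 150 g, standing upright on the table. Origin: centre of its underside, z up along it. Square shank 24 x 24 mm from z = 0 to 25 mm (foot tapered to 18 mm over the lowest 6 mm), then a square dark head 34 x 34 mm from z = 25 to 53 mm; the head's underside is the shoulder. Sides parallel to x and y.
- socket (a point): Mouth centre of the jig's square socket: hole 26 x 26 mm, 26 mm deep, 2 mm chamfer, opening up, in a steel block 70 x 70 mm whose top is here, 48 mm above the table. Axes are the jig's; hole sides parallel to them. With the plug home its shoulder rests on the block and its origin is 25 mm below this point; any quarter turn fits.
- jig: Fixed jig. Origin at table level; z up, x from front (robot side) to back, y along the bracket. Base plate 12 mm thick, x -75 to 75, y -145 to 105 mm, carrying the socket block (centre x 0, y -100 mm), the bracket (see bracket_top) and a rear rib: x 28 to 34, y 15 to 85, top at z = 88 mm. The bolt axis runs along x at y = 50, z = 85 mm.
- bolt_head (a point): Hexagonal steel bolt head in the gap behind the bracket. Origin: its centre, on the bolt axis. 24 mm across flats, 14 mm long along its x (the jig's x, the bolt axis), on a spacer of 10 mm radius between it and the bracket. Two flats face its +y and -y, the others each 60 degrees on. With spanner at 0 its axes equal the jig's and these two flats stand upright.
- spanner (a joint): Angle (rad) of spanner, nut and bolt, one rigid piece, about the bolt axis. 0: spanner level; positive: its free end lower (a turn about minus the jig's x). The thread is stiff and viscous (12 N m per rad/s); the spanner's weight makes it sink at about 0.01 rad/s from the start until the head is held. A misaligned grip takes a few seconds to come to rest.
- spanner_end (a point): Centre of the spanner's free round end (28 mm diameter), 145 mm out from the bolt axis on the jig's +y side and 37 mm in front of the head's centre. The spanner is 18 mm high, 8 mm thick, in front of the bracket, on a nut 24 mm across flats.
- parts_box: Bystander: open cardboard box of small parts, 150 x 200 x 50 mm high, origin under its centre. Leave alone.
- oil_bottle: Bystander: small black bottle, 34 mm diameter, 75 mm high, origin under its centre. Leave alone.
- covers: Bystander: stack of round pressed covers, 90 mm diameter, 24 mm high, origin under its centre. Leave alone.
- carton: Bystander: small white carton 100 x 80 x 50 mm high, origin under its centre. Leave alone.
- bracket_top (a point): Middle of the upright bracket's top edge, 103 mm above the table, 18 mm above and 23 mm in front of the bolt head's centre; jig axes. Plate 6 mm thick (x), 70 mm wide (y), with a round pressed cover of 30 mm radius on its front. The gap behind it is 48 mm deep (x) up to the rear rib, open above and at its y ends; the head's centre is 20 mm behind the plate.
Things that resemble listed ones, but are neither listed nor needed, are in the scene too. Leave any orange or turquoise look-alike of the plug alone.

How it is judged (in metres and radians):
On the way, in this order (a step that is already met when the one before it is completed fails the run):
1. the plug is fully home in the socket and let go (z of plug in the frame of socket below -0.0225 m and horizontal distance between plug and socket below 0.004 m and contact force between plug and the fingers below 0.1 N), for 0.2 s.
2. the bolt head is between the fingers and gripped (contact force between the fingers and spanner above 4 N and distance between the grasp point and bolt_head below 0.022 m), for 0.2 s.
At the end, for the whole second after the job is handed in: The plug is home (within 2.5 mm of full depth, 4 mm of centre); the bolt head is between the fingers (grasp point within 22 mm of the head's centre), gripped with more than 4 N, and bolt and spanner turn slower than 0.004 rad/s either way through the last second (all of step 2 and z of plug in the frame of socket below -0.0225 m and horizontal distance between plug and socket below 0.004 m and velocity of joint spanner between -0.004 and 0.004 rad/s); the arm keeps its last pose, push and grip.
It fails at once if a bystander is pushed more than 30 mm (distance of any of parts_box, oil_bottle, covers, carton from where it was at the start of the episode above 0.03 m).
It also fails if it takes over 54 s, if anything falls off the work surface, if the arm or the gripper's body presses on something with over 40 N, if the wrist force passes 120 N, or if a joint passes its speed limit or range.

## Working session

There is one attempt and no reset: what is moved stays moved. The work goes in short steps, Python scripts to look and compute and a tool call to move; the robot and the scene stay as the last step left them, time stands still between calls to the robot, and variables do not carry over. Pictures are saved under pics/ and viewed, at most 10 in all, crops included, and the job is handed in when it is done.

Besides the shell and the picture viewer there is one more tool, called after ">>>" by a JSON object that holds its "method" and its "body", one argument or row to a line. arm_command: Moves the arm, as the interface text tells. Shifts and turns lie within -1 to 1; 1 stands for 80 mm of shift or 180 degrees of turn. Its arguments: {"type":"object","properties":{"rows":{"type":"array","items":{"type":"number"}}},"required":["rows"]}

```bash
mkdir -p pics
cat > h.py <<'E'
import numpy as np, cv2
from workcell import ctrl
from scipy.spatial.transform import Rotation as R
def snap(name):
    o=ctrl.get_obs(); im,d=ctrl.get_image(name); p=ctrl.camera_params(name)
    if name=="wrist":
        T=np.eye(4);T[:3,:3]=R.from_rotvec(o["orientation"]).as_matrix();T[:3,3]=o["ee_pos"]
        W=T@np.array(p["tool_from_camera"])
    else: W=np.linalg.inv(np.array(p["world_to_cam"]))
    np.savez(f"{name}.npz",im=im,d=d,W=W,K=np.array(p["camera_matrix"]),k1=p["k1"])
    return im,d
def load(name):
    return np.load(f"{name}.npz")
def cloud(z):
    h,w=z["d"].shape; u,v=np.meshgrid(np.arange(w),np.arange(h))
    K=z["K"]; pts=np.stack([u,v],-1).reshape(-1,1,2).astype(np.float64)
    n=cv2.undistortPoints(pts,K,np.array([float(z["k1"]),0,0,0])).reshape(h,w,2)
    d=z["d"].astype(float)
    c=np.dstack([n*d[...,None],d]); return c@z["W"][:3,:3].T+z["W"][:3,3]
def proj(z,P):
    M=np.linalg.inv(z["W"]); rv=cv2.Rodrigues(M[:3,:3])[0]
    return cv2.projectPoints(np.array(P,float).reshape(-1,1,3),rv,M[:3,3],z["K"],np.array([float(z["k1"]),0,0,0]))[0].reshape(-1,2)
E
python3 - <<'E'
from h import *
print(ctrl.get_obs())
for n in("top","side"):
    im,d=snap(n); cv2.imwrite(f"pics/{n}0.png",cv2.resize(im[...,::-1],(800,600),interpolation=cv2.INTER_CUBIC))
    print(n,ctrl.camera_params(n), (d>0).mean())
print(ctrl.camera_params("wrist"))
E
```

```text
{'t': 0.0, 'qpos': array([ 1.13898707e+00,  4.23826375e-01,  1.63068945e+00, -1.40893898e-05,
        1.08859476e+00, -1.90103946e-02]), 'qvel': array([-0.0025155 ,  0.0007528 ,  0.00091748,  0.00095988,  0.00013983,
       -0.00159485]), 'joint_torque': array([-1.57892737e-04, -5.44626939e+01, -2.73662639e+01,  6.44410145e-02,
        2.29004648e-02, -1.07688616e-04]), 'ee_pos': array([250.49903921, 572.02800718, 240.91092298]), 'orientation': array([-6.43751580e-01, -3.07459391e+00,  2.32818382e-03]), 'ft_force': array([-0.18113098, -0.31103289,  0.39407069]), 'moment': array([-0.07840306, -0.01028355,  0.00037081]), 'grasp_force': 0.0, 'width': 88.01215589345705}
top {'camera_matrix': array([[498.23467322,   0.        , 277.6297784 ],
       [  0.        , 498.23467322, 207.1199309 ],
       [  0.        ,   0.        ,   1.        ]]), 'k1': -0.07212272003170583, 'world_to_cam': array([[-2.68831148e-02, -9.99610709e-01,  7.46509223e-03,
        -1.64429493e+01],
       [-9.83538790e-01,  2.51145347e-02, -1.78943311e-01,
         6.41437215e+02],
       [ 1.78686168e-01, -1.215276
[... 603 characters left out ...]
e-01,
         1.13218709e+03],
       [ 0.00000000e+00,  0.00000000e+00,  0.00000000e+00,
         1.00000000e+00]])} 0.9961352040816327
{'camera_matrix': array([[358.92535142,   0.        , 281.92824946],
       [  0.        , 358.92535142, 209.59326186],
       [  0.        ,   0.        ,   1.        ]]), 'k1': -0.09312007323823358, 'tool_from_camera': array([[ 1.58440893e-03, -9.54924384e-01, -2.96844927e-01,
         8.25568701e+01],
       [ 9.99998149e-01,  1.83703524e-03, -5.72095829e-04,
        -9.87720763e-01],
       [ 1.09162285e-03, -2.96843471e-01,  9.54925527e-01,
        -1.42754000e+02],
       [ 0.00000000e+00,  0.00000000e+00,  0.00000000e+00,
         1.00000000e+00]])}
```

View pics/top0.png

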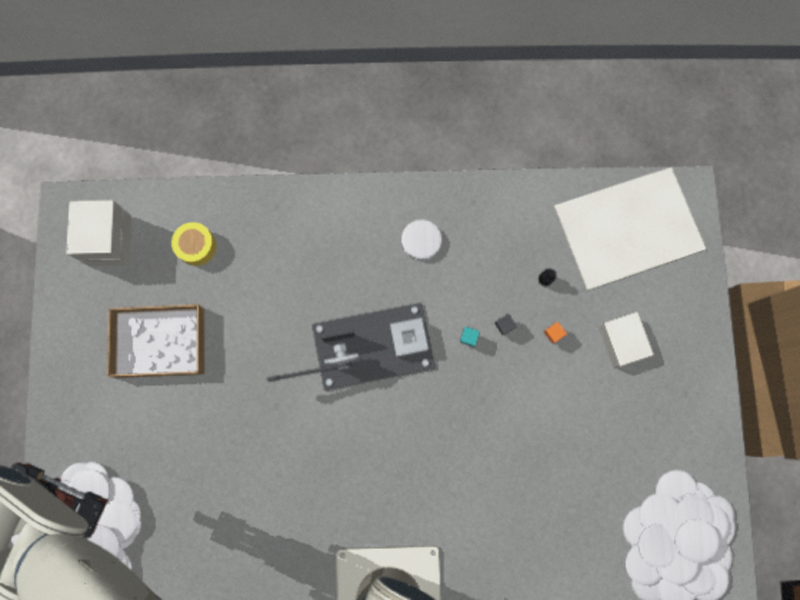

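View pics/side0.png

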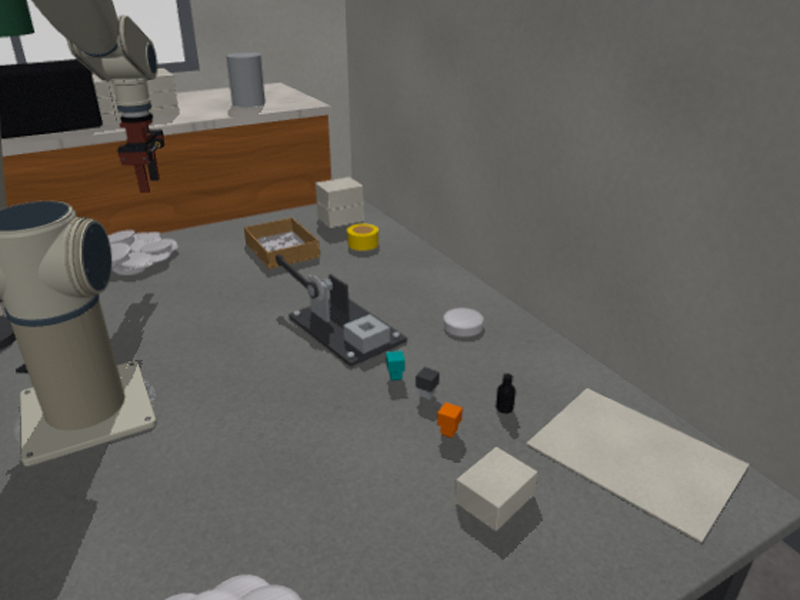

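Top view: the dark plug is at (506,324), between the turquoise one at (470,337) and the orange one at (556,332). The socket is at (408,338), and the bracket and nut are near (340,350). In the side view the plug is at (428,379).

Run:
```python
from h import *
z=load("top"); P=cloud(z); u,v=np.meshgrid(np.arange(560),np.arange(420))
def win(c,r): return (abs(u-c[0]*.7)<r)&(abs(v-c[1]*.7)<r)
for n,c,r,lo,hi in (("plug",(506,324),14,46,60),("teal",(470,337),12,46,60),("orange",(556,332),12,46,60),("block",(408,338),24,43,54),("base",(370,345),75,7,17)):
    m=win(c,r)&(P[...,2]>lo)&(P[...,2]<hi); q=P[m]
    (cx,cy),(w,h),a=cv2.minAreaRect(q[:,:2].astype(np.float32))
    print(n,m.sum(),q.mean(0).round(1),np.median(q[:,2]).round(1),"rect",round(cx,1),round(cy,1),round(w,1),round(h,1),round(a,1))
m=win((345,345),70)&(P[...,2]>60); q=P[m]
print("high",q.min(0),q.max(0))
im=z["im"]
cv2.imwrite("pics/topc.png",cv2.resize(im[205:280,180:400,::-1],(792,270),interpolation=cv2.INTER_CUBIC))
```

```text
plug 116 [ 573.7 -267.7   53. ] 53.2 rect 574.1 -268.3 33.7 35.9 29.2
teal 120 [ 549.6 -188.1   53.2] 53.3 rect 549.5 -188.4 34.4 34.1 70.5
orange 115 [ 553.7 -376.1   53.4] 53.6 rect 552.8 -377.2 34.0 35.6 35.0
block 408 [551.9 -56.8  48.4] 48.6 rect 552.0 -56.5 70.8 70.0 9.9
base 3047 [536.7  25.6  11.5] 11.4 rect 547.1 28.6 479.8 475.7 88.7
high [364.45053916 -14.45578181  60.55171761] [ 564.92597526  238.48901209 1579.39920067]
```

View pics/topc.png

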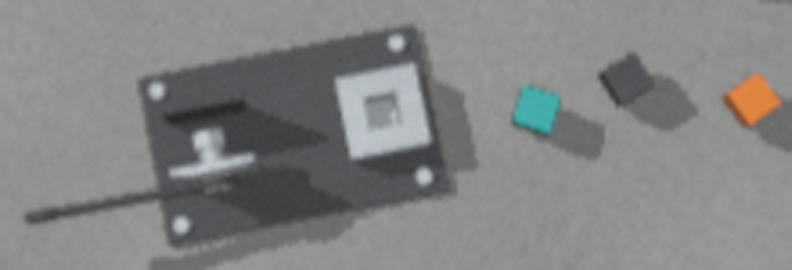

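>>> {"method": "arm_command", "body": {
  "rows": [0,0,0,-1,-1,0,1,0,0,0,-1,-1,0,1,0,0,0,-1,-1,0,1]
}}

```text
t: 0.4
ee_pos: [292.2, 463.2, 240.9]
orientation: [-0.646, -3.074, 0.005]
ft_force: [-0.7, -0.4, 0.6]
width: 87.7
grasp_force: 0.0
```

>>> {"method": "arm_command", "body": {
  "rows": [0,0,0,-1,-1,0,1,0,0,0,-1,-1,0,1,0,0,0,-1,-1,0,1]
}}

```text
t: 0.7
ee_pos: [333.5, 358.6, 241.4]
orientation: [-0.647, -3.074, 0.002]
ft_force: [-0.4, 0.3, 0.4]
width: 87.7
grasp_force: 0.0
```

>>> {"method": "arm_command", "body": {
  "rows": [0,0,0,-1,-1,0,1,0,0,0,-1,-1,0,1,0,0,0,-1,-1,0,1]
}}

```text
t: 1.0
ee_pos: [375.1, 254.0, 241.7]
orientation: [0.648, 3.074, -0.001]
ft_force: [1.1, 0.1, -0.1]
width: 87.9
grasp_force: 0.0
```

>>> {"method": "arm_command", "body": {
  "rows": [0,0,0,-1,-1,0,1,0,0,0,-1,-1,0,1,0,0,0,-1,-1,0,1]
}}

```text
t: 1.3
ee_pos: [416.9, 149.0, 241.9]
orientation: [0.648, 3.073, 0.0]
ft_force: [0.3, 0.6, 0.1]
width: 87.7
grasp_force: 0.0
```

>>> {"method": "arm_command", "body": {
  "rows": [0,0,0,-1,-1,0,1,0,0,0,-1,-1,0,1,0,0,0,-1,-1,0,1]
}}

```text
t: 1.6
ee_pos: [458.6, 43.7, 241.9]
orientation: [0.648, 3.073, 0.0]
ft_force: [0.6, 1.3, -0.1]
width: 88.0
grasp_force: 0.0
```

>>> {"method": "arm_command", "body": {
  "rows": [0,0,0,-1,-1,0,1,0,0,0,-1,-1,0,1,0,0,0,-1,-1,0,1]
}}

```text
t: 1.9
ee_pos: [500.0, -61.7, 241.9]
orientation: [0.647, 3.072, 0.0]
ft_force: [-0.0, -0.4, 0.3]
width: 87.6
grasp_force: 0.0
```

>>> {"method": "arm_command", "body": {
  "rows": [0,0,0,-1,-1,0,1,0,0,0,-1,-1,0,1,0,0,0,-1,-1,0,1]
}}

```text
t: 2.2
ee_pos: [541.2, -167.0, 241.7]
orientation: [0.647, 3.073, -0.0]
ft_force: [1.3, 0.7, 0.3]
width: 87.7
grasp_force: 0.0
```

```bash
cat >> h.py <<'E'
def plan(pos,phi,roll=0,axis=0):
    """units to pose: tool down, y at phi deg, then turned by roll deg about world horizontal axis at angle `axis` deg"""
    o=ctrl.get_obs(); C=R.from_rotvec(o["orientation"])
    f=np.radians(phi); c,s=np.cos(f),np.sin(f)
    T=R.from_matrix(np.array([[-s,c,0],[c,s,0],[0,0,-1]]))
    a=np.radians(axis); T=R.from_rotvec(np.radians(roll)*np.array([np.cos(a),np.sin(a),0]))*T
    t=(C.inv()*T).as_rotvec()/np.pi; d=C.inv().apply(np.array(pos)-o["ee_pos"])/80
    print("t",round(o["t"],2),"at",o["ee_pos"].round(1),"turn",t.round(4),"shift",d.round(3),"f",o["ft_force"].round(1))
E
python3 - <<'E'
from h import *
plan((574,-268,190),29)
E
```

```text
t 2.2 at [ 541.2 -167.   241.7] turn [0.0003 0.0005 0.2069] shift [-0.883 -0.991  0.647] f [1.3 0.7 0.3]
```

>>> {"method": "arm_command", "body": {
  "rows": [0,0,0.207,-0.883,-0.99,0.647,1,0,0,0.207,-0.883,-0.99,0.647,1,0,0,0.207,-0.883,-0.99,0.647,1,0,0,0.207,-0.883,-0.99,0.647,1,0,0,0.207,-0.883,-0.99,0.647,1]
}}

```text
t: 2.7
ee_pos: [572.2, -264.3, 188.7]
orientation: [-1.599, -2.702, -0.001]
ft_force: [-0.7, -0.4, -0.3]
width: 87.6
grasp_force: 0.0
```

Run:
```python
from h import *
im,d=snap("wrist"); z=load("wrist"); print(proj(z,[(574,-268,53)]), ctrl.get_obs()["ee_pos"])
cv2.imwrite("pics/w1.png",im[...,::-1])
P=cloud(z); u,v=np.meshgrid(np.arange(560),np.arange(420))
m=(P[...,2]>46)&(P[...,2]<60)&(np.hypot(P[...,0]-574,P[...,1]+268)<32); q=P[m]
print(m.sum(),q.mean(0),np.median(q[:,2]),cv2.minAreaRect(q[:,:2].astype(np.float32)))
```

```text
[[283.35493579 208.97492291]] [ 572.3412368  -264.01065385  189.07490527]
1677 [ 573.92340237 -270.20480935   52.43903423] 52.59712840035462 ((574.2337646484375, -271.23480224609375), (33.40016174316406, 34.08393478393555), 29.57979393005371)
```

View pics/w1.png

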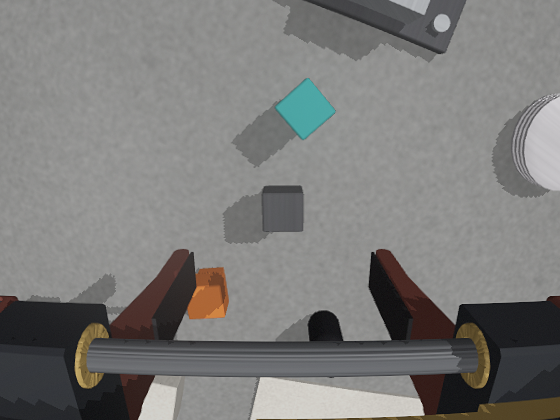

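The plug's top is centred at wrist pixel (283,211), squared up with the fingers and clear on both sides. The turquoise one at (306,108) and the orange one at (208,293) are well away.

Run:
```python
from h import *
plan((574.1,-270.6,118),29.5)
```

```text
t 2.75 at [ 572.3 -264.   189.1] turn [-0.0001 -0.0006 -0.0039] shift [-0.084 -0.02   0.888] f [ 0.7 -0.2 -0.4]
```

>>> {"method": "arm_command", "body": {
  "rows": [0,0,-0.003,0,0,0.7,1,0,0,-0.003,0,0,0.7,1,0,0,-0.003,0,0,0.7,1]
}}

```text
t: 3.05
ee_pos: [571.0, -264.0, 132.5]
orientation: [-1.575, -2.713, 0.0]
ft_force: [0.1, -0.2, -0.1]
width: 87.9
grasp_force: 0.0
```

Run:
```python
from h import *
plan((574.1,-270.6,69),29.5)
snap("wrist"); P=cloud(load("wrist"))
m=(P[...,2]>46)&(P[...,2]<60)&(np.hypot(P[...,0]-574,P[...,1]+268)<30); q=P[m]
print(m.sum(),q.mean(0),cv2.minAreaRect(q[:,:2].astype(np.float32)))
plan((574.1,-270.6,69),29.5)
```

```text
t 3.05 at [ 571.  -264.   132.5] turn [-0.0007 -0.0013  0.0011] shift [-0.093 -0.006  0.794] f [ 0.1 -0.2 -0.1]
2468 [ 573.88312154 -269.73565411   52.43835008] ((574.517822265625, -270.8280334472656), (34.00632858276367, 33.910335540771484), 29.63736343383789)
t 3.1 at [ 572.1 -264.9  134.1] turn [-0.0002 -0.0004  0.0011] shift [-0.076 -0.013  0.814] f [ 0.3 -0.4  1.6]
```

>>> {"method": "arm_command", "body": {
  "rows": [0,0,0,-0.08,-0.01,0.4,1,0,0,0,-0.08,-0.01,0.8,1,0,0,0,-0.08,-0.01,1,1,0,0,0,-0.08,-0.01,1,1]
}}

```text
t: 3.5
ee_pos: [573.8, -271.4, 53.1]
orientation: [-1.578, -2.714, 0.0]
ft_force: [-0.1, -1.1, -0.4]
width: 88.0
grasp_force: 0.0
```

Run:
```python
from h import *
plan((574.1,-270.6,48),29.5)
```

```text
t 3.5 at [ 573.8 -271.4   53.1] turn [-0.0004 -0.0007  0.0008] shift [0.006 0.008 0.064] f [-0.1 -1.1 -0.4]
```

>>> {"method": "arm_command", "body": {
  "rows": [0,0,0,0.006,0,0.06,0.2,0,0,0,0.006,0,0.06,-1,0,0,0,0.006,0,0.06,-1,0,0,0,0.006,0,0.06,-1,0,0,0,0.006,0,0.06,-1]
}}

```text
t: 4.0
ee_pos: [574.5, -271.7, 49.8]
orientation: [1.579, 2.715, 0.0]
ft_force: [0.2, 0.7, -0.2]
width: 51.1
grasp_force: 0.0
```

>>> {"method": "arm_command", "body": {
  "rows": [0,0,0,0,0,0,-1,0,0,0,0,0,0,-1,0,0,0,0,0,0,-1]
}}

```text
t: 4.3
ee_pos: [574.4, -271.6, 49.3]
orientation: [1.579, 2.715, 0.0]
ft_force: [-0.8, 0.4, 1.9]
width: 34.1
grasp_force: 29.7
```

>>> {"method": "arm_command", "body": {
  "rows": [0,0,0,0,0,-0.5,-1,0,0,0,0,0,-1,-1,0,0,0.109,0.4,0,-1,-1,0,0,0.109,0.8,0,-1,-1,0,0,0.109,1,0,-1,-1]
}}

```text
t: 4.8
ee_pos: [532.6, -200.1, 128.9]
orientation: [-2.023, -2.401, 0.001]
ft_force: [-0.1, 0.1, -2.0]
width: 34.4
grasp_force: 29.6
```

Run:
```python
from h import *
plan((555,-140,132),9.9)
```

```text
t 4.8 at [ 532.6 -200.1  128.9] turn [-0.0006 -0.0004 -0.0008] shift [ 0.693  0.403 -0.038] f [-0.1  0.1 -2. ]
```

>>> {"method": "arm_command", "body": {
  "rows": [0,0,0,0.69,0.4,0,-1,0,0,0,0.69,0.4,0,-1,0,0,0,0.69,0.4,0,-1,0,0,0,0.69,0.4,0,-1]
}}

```text
t: 5.2
ee_pos: [556.4, -142.2, 128.9]
orientation: [-2.018, -2.408, 0.001]
ft_force: [-0.5, -0.3, -1.7]
width: 34.3
grasp_force: 29.6
```

Run:
```python
from h import *
im,d=snap("wrist"); z=load("wrist"); P=cloud(z)
plan((552,-57,132),9.9)
print(proj(z,[(552,-57,48)]))
m=(P[...,2]>43)&(P[...,2]<53)&(np.hypot(P[...,0]-552,P[...,1]+57)<55); q=P[m]
print(m.sum(),q.mean(0),np.median(q[:,2]),cv2.minAreaRect(q[:,:2].astype(np.float32)))
cv2.imwrite("pics/w2.png",im[...,::-1])
```

```text
t 5.25 at [ 556.3 -142.7  128.9] turn [-0.0002  0.      0.0007] shift [ 1.064  0.134 -0.039] f [-0.9 -0.7 -1.3]
[[301.69921557  93.22706949]]
11984 [552.62453332 -57.92684277  47.65040525] 47.67809427360896 ((553.0858154296875, -59.24714660644531), (70.36053466796875, 70.3009033203125), 10.360736846923828)
```

View pics/w2.png

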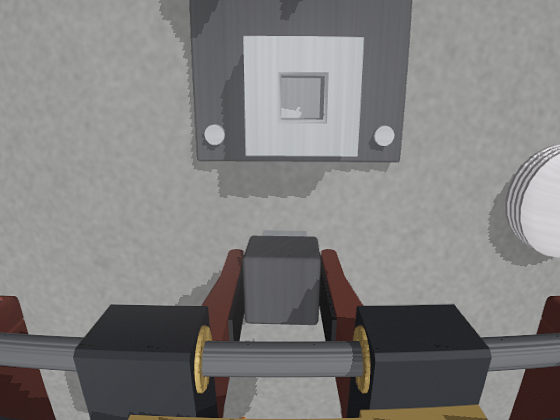

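Run:
```python
from h import *
z=load("wrist"); P=cloud(z); o=ctrl.get_obs()
C=R.from_rotvec(o["orientation"])
Q=C.inv().apply(P.reshape(-1,3)-o["ee_pos"]).reshape(P.shape)  # tool coords
u,v=np.meshgrid(np.arange(560),np.arange(420))
for r in range(228,326,8): print(r,Q[r,282].round(1))
m=(u>240)&(u<324)&(v>225)&(v<325)&(abs(Q[...,2]+4)<2.5)&(abs(Q[...,1])<19); q=Q[m]
print("head top",m.sum(),q.mean(0),q.min(0),q.max(0))
s=(u>240)&(u<324)&(v>225)&(v<325)&(Q[...,2]>3)&(Q[...,2]<22); print("side x",np.median(Q[s][:,0]),s.sum(),"y",np.percentile(Q[s][:,1],[1,99]))
# block/hole in tool frame
b=(abs(P[...,2]-47.7)<3)&(np.hypot(P[...,0]-552,P[...,1]+57)<55); k=Q[b][:,:2].astype(np.float32)
print("block",cv2.minAreaRect(k),k.min(0),k.max(0))
h=(u>270)&(u<335)&(v>65)&(v<130)&(P[...,2]<43); hh=Q[h]; print("hole",h.sum(),hh.min(0),hh.max(0))
```

```text
228 [-18.4  -0.8 129. ]
236 [16.9 -0.8 22.1]
244 [17.1 -0.8 11.4]
252 [17.3 -0.8  2. ]
260 [15.2 -0.8 -1.8]
268 [12.1 -0.8 -3.3]
276 [ 8.7 -0.8 -4.1]
284 [ 4.3 -0.8 -3.2]
292 [ 0.4 -0.8 -3.4]
300 [-3.5 -0.8 -3.6]
308 [-7.4 -0.8 -4. ]
316 [-11.4  -0.7  -4.3]
324 [-108.5   -0.6  127.5]
head top 5207 [ 1.57440699 -0.95379529 -3.67419308] [-16.91537296 -18.58657084  -6.49162216] [17.84295939 16.91179892 -1.50140855]
side x 16.989245172243567 1214 y [-19.8263426   18.22835084]
block ((82.71623992919922, 11.409299850463867), (70.35999298095703, 70.30091857910156), 89.65677642822266) [ 47.583145 -23.94409 ] [117.956924  46.554256]
hole 1869 [69.3238668  -1.76346821 86.25206405] [ 95.65076857  24.46451802 109.69316718]
```

Picture: the held plug head spans columns 243–320, rows 236–323. The socket hole is centred at (303,97), squared to the tool. Going above it.

>>> {"method": "arm_command", "body": {
  "rows": [0,0,-0.002,0.5,0.07,0,-1,0,0,-0.002,1,0.152,0,-1,0,0,-0.002,1,0.152,0,-1]
}}

```text
t: 5.55
ee_pos: [553.8, -59.1, 128.8]
orientation: [-2.009, -2.414, 0.0]
ft_force: [-0.1, -0.7, -1.9]
width: 34.1
grasp_force: 29.6
```

>>> {"method": "arm_command", "body": {
  "rows": [0,0,0,0.033,0,0.2,-1,0,0,0,0.033,0,0.3,-1,0,0,0,0.033,0,0.3,-1,0,0,0,0.033,0,0.3,-1]
}}

```text
t: 5.95
ee_pos: [554.1, -59.6, 105.0]
orientation: [-2.013, -2.411, 0.001]
ft_force: [-0.6, -0.3, -1.4]
width: 34.3
grasp_force: 29.6
```

Run:
```python
from h import *
C=R.from_rotvec([-2.018,-2.408,.001]); t=np.array([556.35,-142.5,128.9])+C.apply([82.6,12.2,0]); print(t)
t[2]=72; plan(t,10.3)
im,d=snap("wrist"); cv2.imwrite("pics/w3.png",im[...,::-1])
plan(t,10.3)
```

```text
[553.91744488 -59.03934965 128.84981571]
t 5.95 at [554.1 -59.6 105. ] turn [-0.0002 -0.     -0.    ] shift [ 0.008 -0.     0.413] f [-0.6 -0.3 -1.4]
t 6.0 at [554.3 -59.5 105.3] turn [0. 0. 0.] shift [ 0.006 -0.004  0.416] f [ 0.5 -0.2 -0.9]
```

View pics/w3.png

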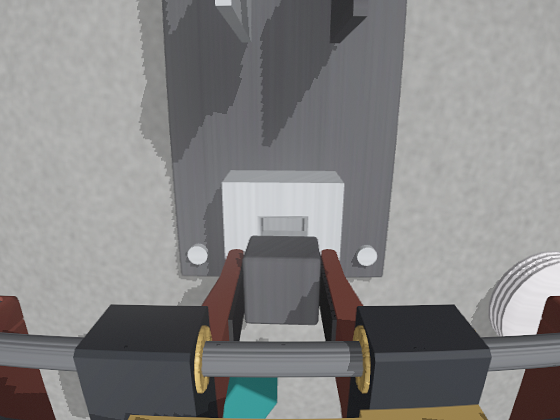

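The plug is centred over the hole (hole edge columns 258–308, plug 244–320). Lowering it.

>>> {"method": "arm_command", "body": {
  "rows": [0,0,0,0.006,0,0.1,-1,0,0,0,0.006,0,0.2,-1,0,0,0,0.006,0,0.25,-1]
}}

```text
t: 6.3
ee_pos: [553.7, -58.2, 84.4]
orientation: [-2.011, -2.413, 0.001]
ft_force: [-0.2, 0.2, -0.9]
width: 34.0
grasp_force: 29.7
```

>>> {"method": "arm_command", "body": {
  "rows": [0,0,0,0,0,0.05,-1,0,0,0,0,0,0.1,-1,0,0,0,0,0,0.15,-1,0,0,0,0,0,0.15,-1]
}}

```text
t: 6.7
ee_pos: [554.0, -58.1, 72.6]
orientation: [-2.011, -2.413, 0.0]
ft_force: [-0.2, -1.3, -0.9]
width: 34.0
grasp_force: 29.8
```

>>> {"method": "arm_command", "body": {
  "rows": [0,0,0,0,0,0.012,-1,0,0,0,0,0,0.025,-1]
}}

```text
t: 6.9
ee_pos: [554.3, -58.1, 71.7]
orientation: [2.012, 2.413, 0.0]
ft_force: [-2.2, 0.3, 9.1]
width: 34.2
grasp_force: 29.9
```

>>> {"method": "arm_command", "body": {
  "rows": [0,0,0,0,0,0,0.3,0,0,0,0,0,0,0.3,0,0,0,0,0,0,0.3,0,0,0,0,0,-0.5,1,0,0,0,0,0,-1,1]
}}

```text
t: 7.4
ee_pos: [553.1, -58.0, 150.9]
orientation: [-2.01, -2.411, 0.003]
ft_force: [0.5, -0.0, 1.2]
width: 69.8
grasp_force: 0.0
```

Run:
```python
from h import *
o=ctrl.get_obs(); print(o["t"],o["qpos"].round(3),o["width"])
snap("wrist"); z=load("wrist"); P=cloud(z)
for nm,lo,hi in (("head",58,90),("block",44,54)):
    m=(P[...,2]>lo)&(P[...,2]<hi)&(np.hypot(P[...,0]-553,P[...,1]+59)<(30 if nm=="head" else 52)); q=P[m]; print(nm,m.sum(),np.median(q[:,2]),np.median(q,0),cv2.minAreaRect(q[:,:2].astype(np.float32)))
C=R.from_rotvec(o["orientation"])
plan((526.3,88.5,185),-79.7)
```

```text
7.4 [-0.126  0.448  1.844 -0.     0.853 -0.307] 69.75116297005923
head 2871 75.5470311486225 [552.61765368 -55.30162195  75.54703115] ((553.0377197265625, -58.22234344482422), (34.102108001708984, 34.18084716796875), 10.805242538452148)
block 5953 47.78929481382491 [550.29557203 -47.84798804  47.78929481] ((552.9920043945312, -59.433834075927734), (69.6282958984375, 70.89098358154297), 9.969184875488281)
t 7.45 at [557.1 -58.5 157.8] turn [ 0.0023 -0.0012  0.5004] shift [ 1.876 -0.045 -0.345] f [ 1.3 -0.2  3.5]
```

The plug is home: its head top is 27.7 mm above the block, against 28 mm expected. Now to the bolt.

>>> {"method": "arm_command", "body": {
  "rows": [0,0,0.23,0.4,0,-0.3,1,0,0,0.23,0.8,0,-0.35,1,0,0,0.23,1,0,-0.35,1,0,0,0.23,1,0,-0.35,1,0,0,0.23,1,0,-0.35,1]
}}

```text
t: 7.95
ee_pos: [539.7, 21.3, 179.3]
orientation: [2.738, 1.54, 0.001]
ft_force: [0.4, 0.2, -0.7]
width: 88.0
grasp_force: 0.0
```

Run:
```python
from h import *
plan((526.3,88.5,185),-79.7)
```

```text
t 7.95 at [539.7  21.3 179.3] turn [ 1.000e-04 -2.000e-04  2.689e-01] shift [ 0.631 -0.579 -0.071] f [ 0.4  0.2 -0.7]
```

>>> {"method": "arm_command", "body": {
  "rows": [0,0,0.23,0.63,-0.58,-0.07,1,0,0,0.23,0.63,-0.58,-0.07,1,0,0,0.23,0.63,-0.58,-0.07,1,0,0,0.23,0.63,-0.58,-0.07,1,0,0,0.23,0.63,-0.58,-0.07,1]
}}

```text
t: 8.45
ee_pos: [525.9, 88.1, 184.7]
orientation: [3.106, 0.471, 0.001]
ft_force: [-0.3, -0.3, -0.8]
width: 87.7
grasp_force: 0.0
```

>>> {"method": "arm_command", "body": {
  "rows": [0,0,0.039,0,0,0,1,0,0,0.039,0,0,0,1]
}}

```text
t: 8.65
ee_pos: [525.9, 87.7, 184.7]
orientation: [3.128, 0.287, 0.0]
ft_force: [-0.5, 0.5, 0.3]
width: 88.0
grasp_force: 0.0
```

Run:
```python
from h import *
plan((526.3,88.5,185),-79.7)
im,d=snap("wrist"); z=load("wrist"); P=cloud(z)
plan((526.3,88.5,185),-79.7)
print(proj(z,[(526.3,88.5,85)]))
cv2.imwrite("pics/w4.png",im[...,::-1])
```

```text
t 8.65 at [525.9  87.7 184.7] turn [ 0.     -0.0001  0.0011] shift [ 0.007 -0.009 -0.004] f [-0.5  0.5  0.3]
t 8.7 at [525.9  87.7 184.7] turn [-0.     -0.0001  0.0022] shift [ 0.007 -0.009 -0.004] f [-0.2 -0.7 -0.4]
[[279.85573513 215.92198193]]
```

View pics/w4.png

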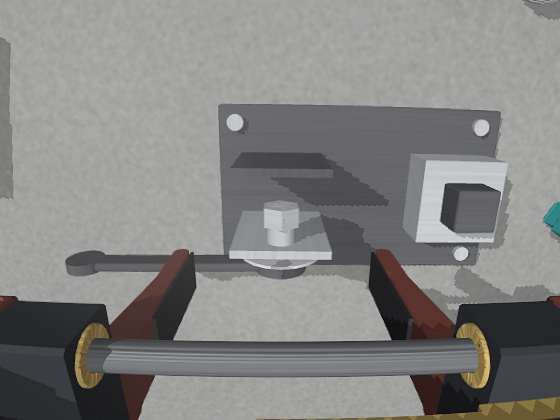

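The bolt head is at (281,214) behind the bracket (columns 230–331). The spanner end is at (85,262), and the plug is home at (470,209).

Run:
```python
from h import *
z=load("wrist"); P=cloud(z); th=np.radians(10.2)
E=np.array([[np.cos(th),-np.sin(th),0],[np.sin(th),np.cos(th),0],[0,0,1]])
h0=np.array([526.3,88.5,85]); J=(P-h0)@E   # jig axes about nominal head centre
m=(abs(J[...,0]+23)<8)&(abs(J[...,1])<45)&(J[...,2]>14)&(J[...,2]<22); q=J[m]; print("bracket top",m.sum(),q.min(0).round(1),q.max(0).round(1),np.median(q,0).round(1),cv2.minAreaRect(q[:,:2].astype(np.float32)))
m=(abs(J[...,0])<14)&(abs(J[...,1])<20)&(J[...,2]>-6)&(J[...,2]<17); 
q=J[m&(J[...,0]>-9)]; print("head",len(q),q.min(0).round(1),q.max(0).round(1))
u,v=np.meshgrid(np.arange(560),np.arange(420))
for r in range(200,232,4): print(r,[tuple(J[r,c].round(1)) for c in (266,272,281,290,296)])
s=(v>245)&(v<280)&(J[...,2]>-90)&(J[...,1]>50)&(J[...,1]<170)&(J[...,2]>-60)&(abs(J[...,0]+37)<12); q=J[s]
f=np.polyfit(q[:,1],q[:,2],1); print("spanner",len(q),f,np.degrees(np.arctan(f[0])),q.min(0),q.max(0))
```

```text
bracket top 1262 [-27.4 -35.1  14. ] [-18.2  34.2  22. ] [-22.1  -0.3  17.8] ((-22.833837509155273, -0.4340782165527344), (69.3554916381836, 9.029491424560547), 89.78286743164062)
head 949 [ -9.  -12.5  -6. ] [ 8.4 11.5 14.9]
200 [(np.float64(-8.9), np.float64(13.0), np.float64(-72.9)), (np.float64(-8.9), np.float64(7.5), np.float64(-72.8)), (np.float64(-9.0), np.float64(-0.7), np.float64(-73.3)), (np.float64(-8.9), np.float64(-9.0), np.float64(-73.1)), (np.float64(-8.6), np.float64(-14.4), np.float64(-72.4))]
204 [(np.float64(7.6), np.float64(10.0), np.float64(-4.0)), (np.float64(8.1), np.float64(5.6), np.float64(-2.3)), (np.float64(8.0), np.float64(-0.8), np.float64(-2.8)), (np.float64(8.0), np.float64(-7.2), np.float64(-3.0)), (np.float64(7.9), np.float64(-11.5), np.float64(-3.4))]
208 [(np.float64(8.0), np.float64(9.5), np.float64(7.0)), (np.float64(8.1), np.float64(5.4), np.float64(7.4)), (np.float64(7.8), np.float64(-0.8), np.float64(6.3)), (np.float64(7.9), np.float64(-7.0), np.float64(6.3)), (np.float64(7.8), np.float64(-11.1), np.float64(6.0))]
212 [(np.float64(5.8), np.floa
[... 804 characters left out ...]
[(np.float64(-3.0), np.float64(9.5), np.float64(8.9)), (np.float64(-2.6), np.float64(5.3), np.float64(9.9)), (np.float64(-1.1), np.float64(-0.8), np.float64(13.9)), (np.float64(-2.9), np.float64(-7.1), np.float64(8.9)), (np.float64(-3.5), np.float64(-11.3), np.float64(7.0))]
228 [(np.float64(-18.9), np.float64(11.1), np.float64(-26.2)), (np.float64(-5.2), np.float64(5.3), np.float64(10.7)), (np.float64(-4.3), np.float64(-0.9), np.float64(13.0)), (np.float64(-5.5), np.float64(-7.1), np.float64(9.7)), (np.float64(-19.2), np.float64(-12.9), np.float64(-27.4))]
spanner 2181 [0.06002407 3.24108655] 3.435004668506524 [-39.89685806  50.04798335  -6.75664171] [-30.51951164 158.76357786  22.5845997 ]
```

Run:
```python
from h import *
z=load("wrist"); P=cloud(z); th=np.radians(10.2)
E=np.array([[np.cos(th),-np.sin(th),0],[np.sin(th),np.cos(th),0],[0,0,1]])
h0=np.array([526.3,88.5,85]); J=(P-h0)@E
s=(J[...,1]>75)&(J[...,1]<122)&(J[...,2]>-20)&(J[...,2]<40)&(abs(J[...,0]+37)<4); q=J[s]
f=np.polyfit(q[:,1],q[:,2],1); print(len(q),f)
for a in range(75,125,8):
    k=q[abs(q[:,1]-a)<4]; print(a,np.median(k[:,2]).round(1),np.percentile(k[:,2],90).round(1))
t=h0+E@np.array([0.7,-1.0,1]); print(t); plan(t,-79.7)
```

```text
359 [0.07692507 5.47870961]
  return _methods._mean(a, axis=axis, dtype=dtype,
  ret = ret.dtype.type(ret / rcount)
Traceback (most recent call last):
IndexError: index -1 is out of bounds for axis 0 with size 0
```

Run:
```python
from h import *
th=np.radians(10.2)
E=np.array([[np.cos(th),-np.sin(th),0],[np.sin(th),np.cos(th),0],[0,0,1]])
t=np.array([526.3,88.5,85])+E@np.array([0.7,-1.0,1]); print(t); plan(t,-79.8,2,10.2)
```

```text
[527.16602167  87.63976371  86.        ]
t 8.7 at [525.9  87.7 184.7] turn [ 0.0111 -0.      0.0028] shift [0.015 0.004 1.233] f [-0.2 -0.7 -0.4]
```

>>> {"method": "arm_command", "body": {
  "rows": [0.011,0,0.003,0.015,0,0.4,1,0.011,0,0.003,0.015,0,0.8,1,0.011,0,0.003,0.015,0,0.8,1]
}}

```text
t: 9.0
ee_pos: [524.4, 87.4, 117.5]
orientation: [-3.095, -0.275, 0.015]
ft_force: [-1.5, -0.6, 0.7]
width: 87.8
grasp_force: 0.0
```

Run:
```python
from h import *
plan((527.2,87.6,86),-79.8,2,10.2)
```

```text
t 9.0 at [524.4  87.4 117.5] turn [ 0.      0.0022 -0.0003] shift [0.038 0.017 0.393] f [-1.5 -0.6  0.7]
```

>>> {"method": "arm_command", "body": {
  "rows": [0,0,0,0.025,0.015,0.3,1,0,0,0,0.025,0.015,0.38,1,0,0,0,0.025,0.015,0.38,1]
}}

```text
t: 9.3
ee_pos: [528.7, 88.1, 90.4]
orientation: [-3.095, -0.273, 0.007]
ft_force: [-0.3, -0.1, -0.5]
width: 87.6
grasp_force: 0.0
```

>>> {"method": "arm_command", "body": {
  "rows": [0,0,0,0,0,0,-1,0,0,0,0,0,0,-1,0,0,0,0,0,0,-1,0,0,0,0,0,0,-1,0,0,0,0,0,0,-1]
}}

```text
t: 9.8
ee_pos: [529.2, 88.1, 90.6]
orientation: [-3.095, -0.271, 0.004]
ft_force: [-0.1, 0.1, -0.3]
width: 51.3
grasp_force: 0.0
```

>>> {"method": "arm_command", "body": {
  "rows": [0,0,0,0,0,0,-1,0,0,0,0,0,0,-1,0,0,0,0,0,0,-1,0,0,0,0,0,0,-1,0,0,0,0,0,0,-1]
}}

```text
t: 10.3
ee_pos: [528.8, 89.1, 90.3]
orientation: [-3.094, -0.27, 0.005]
ft_force: [-0.7, 5.9, -0.8]
width: 23.0
grasp_force: 30.0
```

>>> {"method": "arm_command", "body": {
  "rows": [0,0,0,0,0,0,-1,0,0,0,0,0,0,-1,0,0,0,0,0,0,-1,0,0,0,0,0,0,-1,0,0,0,0,0,0,-1]
}}

```text
t: 10.8
ee_pos: [528.8, 89.1, 90.3]
orientation: [-3.094, -0.27, 0.005]
ft_force: [-1.1, 5.6, 0.1]
width: 24.0
grasp_force: 30.0
```

```bash
python3 - <<'E'
from h import *
o=ctrl.get_obs(); print(o["width"],o["moment"],o["ft_force"])
im,d=snap("wrist"); cv2.imwrite("pics/w5.png",im[...,::-1])
snap("side");
E
cp side.npz sideA.npz
```

```text
23.985902081105518 [0.9602399  0.27263251 0.00793107] [-1.07594476  5.62789624  0.07592372]
```

View pics/w5.png

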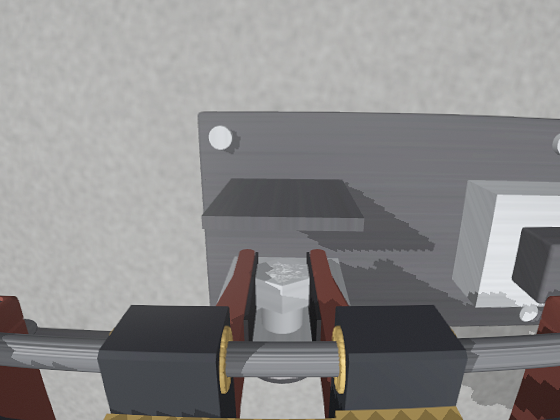

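The head is between the fingers, at (283,275) with width 24.0 mm. I'll let it come to rest and check the spanner.

>>> {"method": "arm_command", "body": {
  "rows": [0,0,0,0,0,0,-1,0,0,0,0,0,0,-1,0,0,0,0,0,0,-1,0,0,0,0,0,0,-1,0,0,0,0,0,0,-1]
}}

```text
t: 11.4
ee_pos: [528.8, 89.0, 90.3]
orientation: [-3.094, -0.27, 0.006]
ft_force: [-0.2, 6.7, 0.6]
width: 23.7
grasp_force: 30.0
```

>>> {"method": "arm_command", "body": {
  "rows": [0,0,0,0,0,0,-1,0,0,0,0,0,0,-1,0,0,0,0,0,0,-1,0,0,0,0,0,0,-1,0,0,0,0,0,0,-1]
}}

```text
t: 11.9
ee_pos: [528.8, 89.0, 90.3]
orientation: [-3.094, -0.27, 0.005]
ft_force: [-1.5, 6.5, 0.9]
width: 23.6
grasp_force: 30.0
```

>>> {"method": "arm_command", "body": {
  "rows": [0,0,0,0,0,0,-1,0,0,0,0,0,0,-1,0,0,0,0,0,0,-1,0,0,0,0,0,0,-1,0,0,0,0,0,0,-1]
}}

```text
t: 12.4
ee_pos: [528.8, 89.0, 90.2]
orientation: [-3.094, -0.27, 0.006]
ft_force: [-0.6, 6.2, -0.1]
width: 24.0
grasp_force: 30.0
```

>>> {"method": "arm_command", "body": {
  "rows": [0,0,0,0,0,0,-1,0,0,0,0,0,0,-1,0,0,0,0,0,0,-1,0,0,0,0,0,0,-1,0,0,0,0,0,0,-1]
}}

```text
t: 12.9
ee_pos: [528.8, 89.1, 90.3]
orientation: [-3.094, -0.27, 0.005]
ft_force: [-0.6, 6.3, 0.2]
width: 23.5
grasp_force: 30.0
```

>>> {"method": "arm_command", "body": {
  "rows": [0,0,0,0,0,0,-1,0,0,0,0,0,0,-1,0,0,0,0,0,0,-1,0,0,0,0,0,0,-1,0,0,0,0,0,0,-1]
}}

```text
t: 13.4
ee_pos: [528.8, 89.0, 90.3]
orientation: [-3.094, -0.27, 0.005]
ft_force: [-1.3, 6.1, -0.4]
width: 23.5
grasp_force: 30.0
```

>>> {"method": "arm_command", "body": {
  "rows": [0,0,0,0,0,0,-1,0,0,0,0,0,0,-1,0,0,0,0,0,0,-1,0,0,0,0,0,0,-1,0,0,0,0,0,0,-1]
}}

```text
t: 13.9
ee_pos: [528.8, 89.0, 90.3]
orientation: [-3.094, -0.27, 0.006]
ft_force: [-1.7, 6.2, 0.9]
width: 23.8
grasp_force: 30.0
```

Run:
```python
from h import *
o=ctrl.get_obs(); print(o["t"],o["width"],o["moment"],o["ft_force"],o["ee_pos"])
snap("side"); th=np.radians(10.2)
E=np.array([[np.cos(th),-np.sin(th),0],[np.sin(th),np.cos(th),0],[0,0,1]])
h0=np.array([526.3,88.5,85]); Z=[]
for n in("side0","sideA","side"):
    if n=="side0": continue
    z=load(n); p=proj(z,[h0+E@np.array([-37,145,3])])[0]; Z.append(z["im"]); P=cloud(z)
    J=(P-h0)@E; s=(J[...,1]>60)&(J[...,1]<165)&(abs(J[...,2])<30)&(abs(J[...,0]+37)<14); q=J[s]
    print(p,len(q),np.polyfit(q[:,1],q[:,2],1),q[q[:,1]>120].mean(0))
x,y=p.astype(int); g=[cv2.cvtColor(i,cv2.COLOR_RGB2GRAY).astype(np.float32)[y-10:y+15,x-10:x+25] for i in Z]
print(cv2.phaseCorrelate(g[0],g[1]),np.abs(g[0]-g[1]).mean(),np.abs(g[0]-g[1]).max())
```

```text
13.9 23.79011355441119 [ 0.94119349  0.28454951 -0.01704426] [-1.66467303  6.21587521  0.9012007 ] [528.80445507  89.04238871  90.25514875]
[195.10622991 185.91859797] 97 [0.02779706 3.5968793 ] [-36.33154231 139.31927148   7.53008548]
[195.10622991 185.91859797] 98 [0.03800047 2.64340942] [-36.52973602 138.85833488   8.21480943]
((-0.008704821388082706, 0.4689130577988614), 1.011907739109463) 0.7542857 4.0
```

The spanner's free end looks the same in the two side images 3 s apart, so it has stopped. The grip is steady at 30 N and the plug is home.

```bash
python3 -c "
from workcell import ctrl
print(ctrl.close_job())"
```

```text
the job is handed in; nothing more can be done
None
```

I handed the job in at 13.9 s with the plug home and released, the bolt head gripped at 30 N, and no visible movement at the spanner end over the last 3 s; no verdict came back.

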